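# Put the thermometer away and latch the medicine case

## Robot

A 7-joint arm with a two-finger parallel gripper is mounted at the origin on the work surface. World frame = base frame: x ahead of the robot, y to its left, z up, the work surface at z = 0. Lengths are in m, angles in rad, forces in N, time in s.
With the tool pointing down it reaches from about 0.35 to 0.775 m from the base axis. Payload 3.1 kg.
Tool frame: the origin (TCP) lies midway between the tips of the shut fingers; the grasp point (between the pads) lies behind it (ctrl.grip_point_offset is the z of the grasp point in the tool frame, in m); z points along the fingers, y is the direction in which the jaws open and shut (so a half turn about z gives the same grasp; the last joint's range is limited). The gripper opens to 85 mm and grips with 20 to 120 N. Pads are 22 mm wide; open, the fingers measure 114 mm over their backs; the gripper's body (76 mm by 85 mm) begins 54 mm behind the grasp point. The pads swing forward as they close: fully open they stand 13 mm farther back than shut.
Start: joints at [1.161, 0.311, 0.014, 1.512, -0.004, 1.319, -0.027], TCP at [0.198, -0.513, 0.231] pointing down, gripper open.
Joint ranges: [-2.7, 2.7], [-0.3, 1.91], [-1.27, 1.3], [0.12, 2.57], [-1.44, 4.58], [0.2, 2.03], [-3.05, 3.05]. Speed limits (rad/s): [2.79, 2.79, 3.14, 3.14, 3.14, 3.14, 3.14].

## Interface

Orientations are given as a 3x3 rotation matrix whose columns are the frame's x, y, z axes.
In Python, from cell import ctrl gives the robot as it stands.
- The arm moves only by the tool step_arm, never from a script. Its argument "commands" is a list of rows, each a list of 3 entries, a list of its own where there are three numbers: the shift along the tool's x, y, z in mm, then the turn about the tool's z in rad, then the opening in per cent of the stroke, from 0 (shut) to 100 (fully open). In form: [[[x, y, z], turn, fingers], ...]. A call has 1 to 20 rows; each row is the pose to reach, as a shift and turn from the pose commanded when the call began, along the tool's axes at that moment; what a row does not reach only later rows make up. A row lasts 1/10 s, in which the tool goes at most 50 mm and 8.59 degrees, less where a joint would pass 70% of its speed; a pose out of reach is approached as far as the arm can. A call with a gripper value outside its range is refused whole. The fingers move at their own pace and stop on an object; the grip force is fixed at half the most. Time passes only in rows, so rows that repeat a pose let the fingers close. It gives the time, the measured TCP pose, the force and the opening at its end, in the units of the state.
- ctrl.observe(): the state, without advancing time (a new reading comes with each control period).
- ctrl.camera(name): name is "side" or "top" or "wrist"; returns a dict with "pixels" (400x640x3 uint8, red, green, blue), "range_z" (400x640 float32, m along the optical axis (not along the pixel's ray), 0 where there is no reading), "fovy" (degrees; the focal length in pixels is half the picture's height over the tangent of half this angle, whatever the lens; pixels are square), "cx", "cy" (the principal point, pixels), "T" (4x4, takes a point from camera to world coordinates). Camera axes: x right, y down, z forward; pixel columns grow to the right and rows downward; lengths in m; the calibration is good to about 2 mm. A picture is of the moment at which its call begins.
- ctrl.finish_job(): hands the job in, once; it reports no verdict.
The state is a dict: "time_s": time; "joints": joint angles; "dq": joint speeds; "tau": joint torques, N m; "ee_pos": TCP position; "ee_rot": TCP orientation; "ft_force": force on the tool from outside, world axes, zero at the start; "ft_torque": the same for the moment, N m; "finger_gap": opening from 0.0 (shut) to 1.0 (fully open).
Only numpy, scipy, OpenCV 4.12 (cv2) and the standard library are available. Lean on these libraries where they do the work, as an engineer would, in place of code of your own. Each camera call takes 0.05 s, during which the arm holds its last target. There are 200 camera calls.

## Task

Lay the digital thermometer gently down flat inside the open medicine case, screen up. Then lower the case's lid under control, without slamming it, and press it down against its rubber seal until the front clip catches and holds it fully shut. Leave the other things on the dressing table, and the carton in the case, where they are.

Things in the scene. Friction and masses are not known exactly. Their poses are not given: they have to be found in the camera images.
- thermo_center (a point): Digital thermometer lying flat, 35 g: white plastic handle 90 mm long (its x), 20 wide (y), 14 thick (z), dark screen and round button on top; a 10 mm wide probe with a 6 mm steel tip runs on along +x: -45 to +90 mm in all. This point: centre of the handle, half-way up; x to the probe tip, z up. A flat black comb and a wooden hairbrush lie beside it and may swap places with it.
- case: Medicine case, white plastic open box fixed on the table: 170 mm (its x) by 240 (y) by 70 high, walls and floor 8. Origin: centre of its underside; x from the clip side (front, to the robot) to the hinge side, z up. A rubber seal frame, 7 mm wide, runs just within the walls, up to 16 mm above the rim; free mouth 138 x 206 mm. A carton lies at the +y end; the floor is free below y = +50 mm.
- case_floor (a point): Centre of the case's inner floor, 8 mm above the table; axes as the case's.
- lid_hinge (a point): Middle of the lid's hinge line, at the upper back edge of the case: 85 mm behind the case's centre (its +x), 72 mm above the table; the line runs along the case's y. Axes turn with the lid: -x along the lid to its free edge, z out of its outer face.
- lid_front (a point): Point on the lid's outer face (top face when shut), 140 mm from the hinge line, mid-width: a good place to push. Axes as lid_hinge. The grey lid is a plate 170 mm (hinge line to free edge) by 240 by 12 mm, underside in the plane of the hinge line, 0.4 kg; a tongue 44 mm wide stands out 12 mm in the middle of its free edge.
- lid (a joint): Lid angle, rad: 0 fully shut (level), 1.57 upright, at most 1.9. Stiff hinge: stays where left above about 0.7, below that sinks slowly by itself. Meets the springy seal at about 0.08 and rests there; then must be pressed, with 12 to 20 N at lid_front, to nearly 0, where the clip snaps over its tongue. Let go too early it springs up to 0.04 or more; caught, it stays below 0.02.
- clip (a joint): Sprung clip in the middle of the case's front wall, 36 mm wide, top 95 mm above the table, up to 20 mm before the wall, bevelled nose towards the lid. Angle in rad: 0 at rest and when caught, growing (to about 0.1) as the lid's tongue pushes it outwards; it springs back by itself once the tongue is beneath the nose. It need not be touched.
- carton: Cardboard carton 100 x 35 x 30 mm lying in the case at its +y end; origin at the centre of its underside. Not to be moved.
- comb: Flat black comb, 130 x 32 x 6 mm, long along its x, origin under its centre. Not to be moved.
- hairbrush: Small wooden hairbrush lying on its back, 150 mm long along its x, handle 18 mm wide to -x, head 38 mm wide, 22 mm high, origin under its middle. Not to be moved.
- cream_jar: Low white cream jar, 56 mm across, 40 mm high; origin at the centre of its underside. Not to be moved.
- lotion: White lotion bottle, 52 mm across, 150 mm high; origin at the centre of its underside. Not to be moved.
- lipstick: Lipstick standing upright, 19 mm across, 70 mm high, in front of the case; origin at the centre of its underside. Not to be moved.
- pill_carton: White carton 110 x 50 x 30 mm lying on the table; origin at the centre of its underside. Not to be moved.
- perfume: Square amber glass perfume bottle 50 x 30 mm, 90 mm high; origin at the centre of its underside. Not to be moved.
Things that resemble listed ones, but are neither listed nor needed, are in the scene too. Of the things that look like the part that bears thermo_center, the smallest one is meant.

How it is judged:
By the outcome, as a careful person would: the job done as asked, in the order asked, and still so for the second after the job is handed in, with the robot touching nothing.
It also fails if it takes over 61 s, if anything falls off the work surface, if the arm or the gripper's body presses on something with over 40 N, if the wrist force passes 120 N, or if a joint passes its speed limit or range.

## Working session

There is one attempt and no reset: what is moved stays moved. The work goes in short steps, Python scripts to look and compute and a tool call to move; the robot and the scene stay as the last step left them, time stands still between calls to the robot, and variables do not carry over. Pictures are saved under pics/ and viewed, about 8 in all and at most 12, crops included, and the job is handed in when it is done.

Besides the shell and the picture viewer there is one more tool, called after "Call:" as name(argument=value, ...), one argument or row to a line, values as JSON. step_arm: Moves the arm, as the interface text tells. Its arguments: {"type":"object","properties":{"commands":{"type":"array"}},"required":["commands"]}

```bash
mkdir -p pics; ls; cat > h.py <<'E'
import numpy as np,cv2
from cell import ctrl
def snap(n,f):
    c=ctrl.camera(n); cv2.imwrite(f'pics/{f}.png',c['pixels'][:,:,::-1]); np.savez(f'pics/{f}.npz',**c); return c
def load(f): return dict(np.load(f'pics/{f}.npz'))
def pts(c):
    """world xyz map from depth"""
    h,w=c['range_z'].shape; f=h/2/np.tan(np.radians(float(c['fovy']))/2)
    u,v=np.meshgrid(np.arange(w),np.arange(h)); z=c['range_z']
    P=np.stack([(u-c['cx'])/f*z,(v-c['cy'])/f*z,z],-1)
    W=P@c['T'][:3,:3].T+c['T'][:3,3]; W[z==0]=np.nan; return W
E
python3 - <<'E'
from h import *
a=snap('top','top0');b=snap('side','side0')
s=ctrl.observe();print(s['ee_pos'],np.round(s['ee_rot'],3),s['finger_gap'],s['ft_force'],ctrl.grip_point_offset)
for c in(a,b):print(c['fovy'],c['cx'],c['cy'],np.round(c['T'],3))
E
```

```text
pics
[ 0.19753431 -0.51261948  0.23034271] [[ 0.933  0.36  -0.001]
 [ 0.36  -0.933  0.002]
 [-0.    -0.002 -1.   ]] 0.9980492829143691 [ 0.63958961 -0.54698344 -0.2175493 ] -0.0187
52.56744954384071 319.8883130432666 200.86978293349415 [[ 0.029 -0.995  0.1    0.35 ]
 [-1.    -0.03  -0.009  0.027]
 [ 0.012 -0.1   -0.995  1.211]
 [ 0.     0.     0.     1.   ]]
43.84553376474134 319.07553485192227 197.1783907903879 [[-0.953 -0.232  0.192  0.225]
 [-0.302  0.729 -0.615  0.836]
 [ 0.003 -0.644 -0.765  1.122]
 [ 0.     0.     0.     1.   ]]
```

View pics/top0.png

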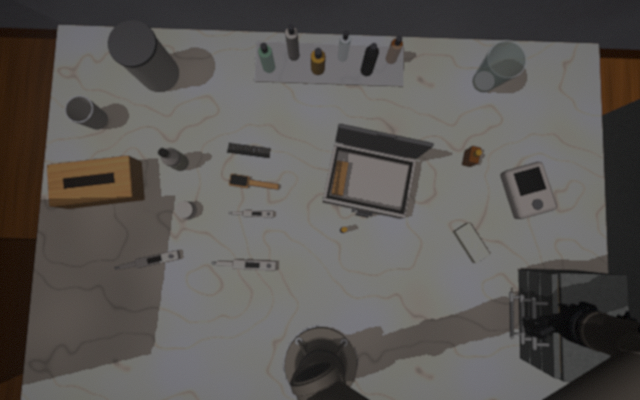

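View pics/side0.png

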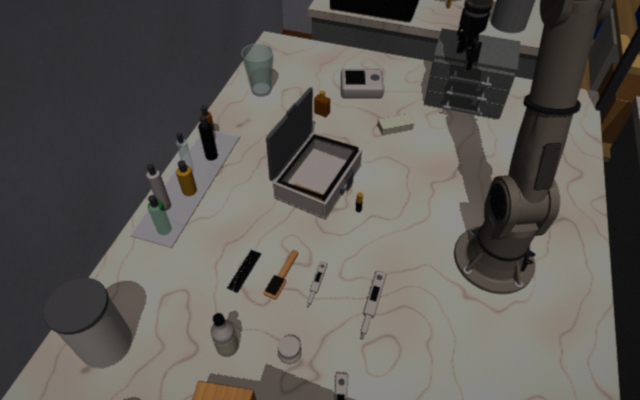

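Top view: three thermometers lie at (253,213), (245,264) and (150,260). The one at (253,213) looks smallest and is beside the comb (249,150) and hairbrush (255,183). The case is at (370,180) with its lid open away from the robot, and the lipstick is at (348,229). I'll measure all three and confirm in an enlarged crop.

```bash
python3 - <<'E'
from h import *
c=load('top0');W=pts(c);im=c['pixels'];hsv=cv2.cvtColor(im,cv2.COLOR_RGB2HSV)
print('table z',np.nanmedian(W[280:330,200:260,2]))
Z=W[...,2]
for n,(u0,v0,u1,v1) in dict(small=(222,200,285,222),mid=(205,250,290,278),big=(110,245,190,275)).items():
    m=(Z[v0:v1,u0:u1]>0.006)
    P=W[v0:v1,u0:u1][m]
    if len(P)<5: print(n,'few');continue
    mu=P[:,:2].mean(0);_,_,vt=np.linalg.svd(P[:,:2]-mu,full_matrices=False);q=(P[:,:2]-mu)@vt.T
    print(n,len(P),mu,vt[0],'ext',np.ptp(q,0),'ends',mu+vt[0]*q[:,0].min(),mu+vt[0]*q[:,0].max(),'zmax',P[:,2].max())
# case region top
r=Z[115:225,315:440]
for lo,hi in((.004,.02),(.03,.05),(.06,.1),(.1,.3)):
    m=((Z>lo)&(Z<hi)); m[:115]=0;m[225:]=0;m[:,:315]=0;m[:,440:]=0
    P=W[m]; print(lo,hi,len(P),np.round(P.min(0),3),np.round(P.max(0),3)) if len(P) else 0
    if len(P)>20:
        for t in cv2.boxPoints(cv2.minAreaRect(P[:,:2].astype(np.float32))): print('   ',t)
# lid plane
m=(Z>.12);m[:115]=0;m[225:]=0;m[:,:325]=0;m[:,440:]=0
P=W[m];print('lid high pts',len(P))
a=cv2.resize(im[195:285,100:300],None,fx=4,fy=4,interpolation=cv2.INTER_CUBIC)
a=np.clip(a*1.8,0,255).astype(np.uint8)
cv2.imwrite('pics/crop_t.png',a[:,:,::-1])
s=load('side0');Ws=pts(s);ss=Ws[95:180,262:316];m=(ss[...,2]>.1)&(ss[...,1]>-.3);P=ss[m]
mu=P.mean(0);_,_,vt=np.linalg.svd(P-mu,full_matrices=False);print('side lid',len(P),mu,vt,P.min(0),P.max(0))
E
```

```text
table z 0.00036142400562200194
small 270 [0.4287601  0.21215631] [-0.00444075  0.99999014] ext [0.16346805 0.06003317] ends [0.42907022 0.14232051] [0.4283443  0.30578695] zmax 0.023084711996091967
mid 542 [0.27947229 0.22138434] [-0.00984466 -0.99995154] ext [0.21566451 0.08032071] ends [0.28069917 0.34600153] [0.27857602 0.13034747] zmax 0.026003156975423325
big 558 [0.28386338 0.50304208] [ 0.21972389 -0.9755621 ] ext [0.23552745 0.11177368] ends [0.25617067 0.62599619] [0.30792168 0.39622453] zmax 0.027364856601514775
0.004 0.02 3222 [ 0.407 -0.341  0.004] [0.746 0.039 0.02 ]
    [0.40131074 0.02902365]
    [ 0.41265064 -0.34898007]
    [ 0.7465512  -0.33896324]
    [0.7352113  0.03904048]
0.03 0.05 502 [ 0.427 -0.233  0.03 ] [0.612 0.008 0.05 ]
    [ 0.40853867 -0.21356446]
    [ 0.5867038  -0.24512407]
    [ 0.626508   -0.02041513]
    [0.44834292 0.01114449]
0.06 0.1 1818 [ 0.425 -0.253  0.06 ] [0.636 0.011 0.1  ]
    [ 0.40647563 -0.22063056]
    [ 0.5942215  -0.25446463]
    [ 0.6368276  -0.01804245]
    [0.44908178 0.01579162]
0.1 0.3 1635 [ 0.59  -0.254  0.1  ] [ 0.642 -0.018  0.258]
    [ 0.58802277 -0.25292772]
    [ 0.601682  -0.2554083]
    [ 0.6444805  -0.01973838]
    [ 0.6308213  -0.01725781]
lid high pts 1490
side lid 1903 [ 0.61142488 -0.12245088  0.17999095] [[-0.18528899 -0.98161543 -0.04581633]
 [ 0.01942029  0.04295677 -0.99888817]
 [ 0.98249216 -0.18597274  0.01110384]] [ 0.58546149 -0.26022043  0.10005162] [ 0.64144726 -0.01633085  0.2567807 ]
```

View pics/crop_t.png

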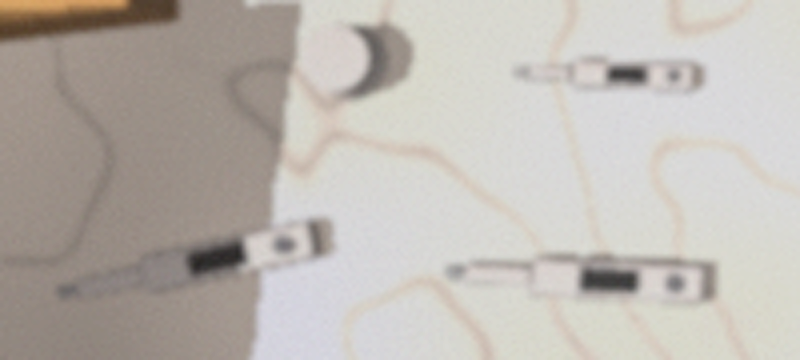

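The crop shows the small one at crop (515–702, 74), about 135 mm long with a ~90 mm handle, so it fits the given 135/90 mm. The others, at (580,278) and (200,265), are 215 mm or longer. The smallest, with its probe toward +y, is the one meant. I'll fly past the case first for a closer look.

Call:
step_arm(
  commands=[
    [[20, -15, -5], -0.08, 100],
    [[57, -42, -15], -0.2, 100],
    [[95, -70, -25], -0.32, 100],
    [[133, -98, -35], -0.44, 100],
    [[171, -126, -40], -0.56, 100],
    [[209, -154, -40], -0.68, 100],
    [[247, -182, -40], -0.8, 100],
    [[285, -210, -40], -0.92, 100],
    [[323, -238, -40], -1.02, 100],
    [[355, -262, -40], -1.02, 100],
    [[377, -276, -40], -1.02, 100],
    [[377, -276, -40], -1.02, 100],
    [[377, -276, -40], -1.02, 100],
  ],
)

```text
time_s: 1.4
ee_pos: [0.45, -0.1199, 0.2708]
ee_rot: [[0.181, 0.984, -0.001], [0.984, -0.181, -0.0], [-0.0, -0.001, -1.0]]
ft_force: [-0.6, -1.1, -0.0]
finger_gap: 0.999
```

```bash
python3 - <<'E'
from h import *
w=snap('wrist','w1');s=ctrl.observe();print(s['time_s'],s['ee_pos'],np.round(s['ee_rot'],3),w['fovy'],np.round(w['T'],3),np.round(s['joints'],2))
W=pts(w);Z=W[...,2]
m=(Z>.078)&(Z<.1);print(m.sum());P=W[m];print(P.min(0),P.max(0))
# thermo via ray on z=.014
c=load('top0');f=200/np.tan(np.radians(float(c['fovy']))/2)
for u,v in((228.7,213),(243.7,213.2),(274.3,213.7),(275.5,213.7)):
    d=c['T'][:3,:3]@np.array([(u-c['cx'])/f,(v-c['cy'])/f,1]);o=c['T'][:3,3];print(u,v,(o+d*(.013-o[2])/d[2])[:2])
E
```

```text
1.45 [ 0.44962131 -0.12101793  0.27080591] [[ 0.183  0.983 -0.002]
 [ 0.983 -0.183 -0.001]
 [-0.001 -0.001 -1.   ]] 67.70216106373367 [[ 0.984 -0.171 -0.056  0.464]
 [-0.18  -0.938 -0.298 -0.043]
 [-0.001  0.303 -0.953  0.413]
 [ 0.     0.     0.     1.   ]] [ 0.63  0.14 -0.46  1.64  0.07  1.37 -0.02]
5506
[ 0.42487413 -0.50806184  0.07800261] [ 8.50365169e-01 -6.17970827e-04  9.99933458e-02]
228.7 213 [0.42621597 0.28497375]
243.7 213.2 [0.4269341  0.24071987]
274.3 213.7 [0.42812825 0.15032398]
275.5 213.7 [0.42823322 0.1467785 ]
```

View pics/w1.png

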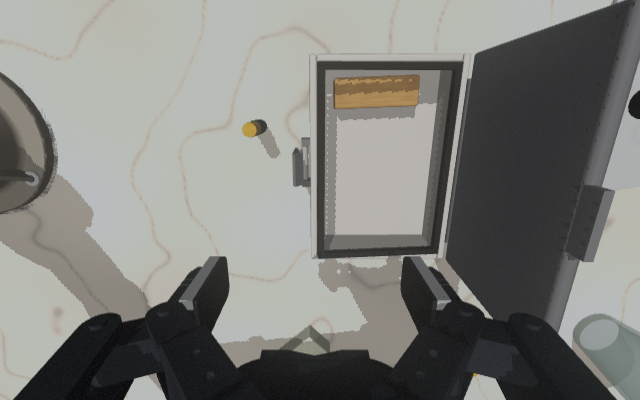

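The wrist view shows the case mouth with the dark seal (318–463, 62–257), the carton at (376,92), the clip at (301,165), the lid tongue at (590,222) and the lipstick at (252,129). Next I hover over the thermometer.

Call:
step_arm(
  commands=[
    [[30, -8, 0], -0.02, 70],
    [[70, -18, 10], -0.06, 50],
    [[112, -29, 30], -0.1, 50],
    [[154, -40, 50], -0.14, 50],
    [[196, -51, 75], -0.18, 50],
    [[238, -62, 100], -0.2, 50],
    [[275, -71, 125], -0.2, 50],
    [[300, -78, 145], -0.2, 50],
    [[306, -79, 150], -0.2, 50],
    [[306, -79, 150], -0.2, 50],
    [[306, -79, 150], -0.2, 50],
  ],
)

```text
time_s: 2.55
ee_pos: [0.4295, 0.1929, 0.1217]
ee_rot: [[-0.014, 1.0, 0.001], [1.0, 0.014, -0.002], [-0.002, 0.001, -1.0]]
ft_force: [0.0, 1.0, 0.8]
finger_gap: 0.499
```

```bash
python3 - <<'E'
from h import *
# case corners by rays
c=load('w1')
def ray(c,u,v,z):
    f=200/np.tan(np.radians(float(c['fovy']))/2)
    d=c['T'][:3,:3]@np.array([(u-c['cx'])/f,(v-c['cy'])/f,1]);o=c['T'][:3,3];return (o+d*(z-o[2])/d[2])[:2]
W=pts(c)
for n,u,v,z in(('out FL',311,55,.07),('out FR',315,258,.07),('out BR',444,257,.07),('out BL',470,54,.07),('clip',301,151,.095),('clip2',301,181,.095)):print(n,ray(c,u,v,z),W[v,u] )
hsv=cv2.cvtColor(c['pixels'],cv2.COLOR_RGB2HSV)
# inner floor/mouth: largest blob of non-dark inside seal => its outline is seal's inner top edge
m=((hsv[...,2]>80)*255).astype(np.uint8); 
Zi=W[...,2]; reg=np.zeros_like(m);reg[60:258,312:470]=255
seal=(m==0)&(reg>0)&(Zi>.074)&(Zi<.098)
P=W[seal];print('seal n',len(P),cv2.minAreaRect(P[:,:2].astype(np.float32)),np.median(P[:,2]))
pix=np.argwhere(seal)[:,::-1];Q=np.array([ray(c,u,v,.086) for u,v in pix],np.float32);print('ray',cv2.minAreaRect(Q))
w=snap('wrist','w2');s=ctrl.observe();print(s['time_s'],s['ee_pos'],np.round(s['ee_rot'],3),s['finger_gap'])
W=pts(w);Z=W[...,2];print('table',np.nanmedian(Z[50:100,50:150]))
m=(Z>.008)&(Z<.03)&(abs(W[...,0]-.4275)<.025)&(W[...,1]>.12)&(W[...,1]<.25);m[300:]=0
P=W[m];print(len(P),cv2.minAreaRect(P[:,:2].astype(np.float32)),np.median(P[:,2]))
E
```

```text
out FL [0.46943256 0.00820997] [0.46943361 0.0082204  0.06993057]
out FR [ 0.43117069 -0.22530892] [ 0.43106583 -0.2258861   0.06891179]
out BR [ 0.5941543  -0.25347573] [ 6.20460264e-01 -2.96023968e-01  5.32827949e-04]
out BL [ 0.63263431 -0.02066368] [ 0.6321381  -0.02073048  0.07101095]
clip [ 0.44166935 -0.08458124] [ 0.43753322 -0.09214325  0.03668457]
clip2 [ 0.43535353 -0.11667912] [ 0.43434539 -0.11923973  0.08389498]
seal n 4099 ((0.5344764590263367, -0.12491165846586227), (0.2236095815896988, 0.16225089132785797), 79.96588134765625) 0.08350132024343643
ray ((0.5370658040046692, -0.1237025186419487), (0.21809108555316925, 0.1675657480955124), 79.78992462158203)
2.6 [0.42978346 0.19290278 0.12200839] [[-0.013  1.     0.002]
 [ 1.     0.013 -0.001]
 [-0.001  0.002 -1.   ]] 0.4997731758515542
table 2.697978540050494e-06
2333 ((0.4276443421840668, 0.20210044085979462), (0.0198377538472414, 0.09576179087162018), 0.0360749177634716) 0.013569515281007638
```

View pics/w2.png

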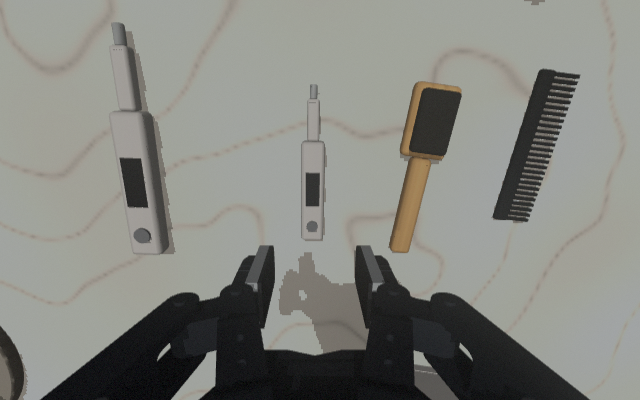

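The wrist view shows the small thermometer at (313,190), screen up, probe up-image (+y). The hairbrush handle is at (408,205), clear of the half-open fingers. Depth gives a handle width of 19.8 mm and a top at 13.6 mm, which matches. I descend and grip.

Call:
step_arm(
  commands=[
    [[2, -1, 20], 0, 50],
    [[4, -2, 50], 0, 50],
    [[4, -2, 80], 0, 50],
    [[4, -2, 100], 0, 50],
    [[4, -2, 110], 0, 50],
    [[4, -2, 115], 0, 50],
    [[4, -2, 117], 0, 50],
    [[4, -2, 117], 0, 50],
  ],
)

```text
time_s: 3.4
ee_pos: [0.4272, 0.1992, 0.0051]
ee_rot: [[-0.016, 1.0, 0.002], [1.0, 0.016, 0.0], [0.0, 0.002, -1.0]]
ft_force: [-0.1, -0.0, -0.1]
finger_gap: 0.498
```

Call:
step_arm(
  commands=[
    [[-1, 0, 2], 0, 50],
    [[-1, 0, 2], 0, 25],
    [[-1, 0, 2], 0, 10],
    [[-1, 0, 2], 0, 10],
    [[-1, 0, 2], 0, 10],
    [[-1, 0, 2], 0, 10],
    [[-1, 0, 2], 0, 10],
  ],
)

```text
time_s: 4.1
ee_pos: [0.4268, 0.1984, 0.0029]
ee_rot: [[-0.017, 1.0, 0.001], [1.0, 0.017, 0.0], [0.0, 0.001, -1.0]]
ft_force: [0.3, -2.3, 5.3]
finger_gap: 0.214
```

Gripped at about 18–20 mm. I lift and carry it above the case's free floor.

Call:
step_arm(
  commands=[
    [[0, 0, -10], 0, 10],
    [[0, 0, -35], 0, 10],
    [[0, 0, -70], 0, 10],
    [[-5, 1, -110], 0, 10],
    [[-25, 6, -150], 0, 10],
    [[-55, 14, -180], 0.02, 10],
    [[-95, 24, -190], 0.05, 10],
    [[-137, 34, -190], 0.08, 10],
    [[-179, 45, -190], 0.11, 10],
    [[-221, 55, -190], 0.14, 10],
    [[-263, 65, -190], 0.17, 10],
    [[-305, 76, -190], 0.185, 10],
    [[-340, 85, -190], 0.185, 10],
    [[-360, 90, -190], 0.185, 10],
    [[-367, 91, -190], 0.185, 10],
    [[-367, 91, -190], 0.185, 10],
    [[-367, 91, -190], 0.185, 10],
  ],
)

```text
time_s: 5.8
ee_pos: [0.5233, -0.1649, 0.1924]
ee_rot: [[0.165, 0.986, -0.0], [0.986, -0.165, 0.002], [0.002, -0.001, -1.0]]
ft_force: [-0.1, -0.2, -0.3]
finger_gap: 0.214
```

```bash
python3 - <<'E'
from h import *
w=snap('wrist','w3');s=ctrl.observe();print(s['time_s'],s['ee_pos'],np.round(s['ee_rot'],3),s['finger_gap'],s['ft_force'],np.round(s['joints'],2))
C=np.array([.532,-.1228]);X=np.array([.9857,-.1685]);Y=np.array([.1685,.9857]);d=s['ee_pos'][:2]-C;print('TCP in case',d@X,d@Y)
W=pts(w);W2=W[...,:2]-C;cx=W2@X;cy=W2@Y;Z=W[...,2]
for n,m in(('rim',(abs(Z-.070)<.004)),('seal',(Z>.079)&(Z<.095))):
    m=m&(abs(cx)<.1)&(abs(cy)<.14);m[300:]=0
    print(n,m.sum(),np.percentile(cx[m],[1,99]),np.percentile(cy[m],[1,99]))
E
```

```text
5.85 [ 0.52341855 -0.1646606   0.19248754] [[ 0.164  0.986 -0.   ]
 [ 0.986 -0.164  0.001]
 [ 0.001 -0.    -1.   ]] 0.21409097693343948 [-0.61282145  1.29836077  0.02024553] [ 0.64  0.38 -0.49  1.56  0.18  1.25 -0.05]
TCP in case -0.001405227483391686 -0.04270796657292021
rim 7750 [-0.08638564  0.0822798 ] [-0.1173064   0.11349335]
seal 5906 [-0.0992964   0.08357045] [-0.10987615  0.10972259]
```

View pics/w3.png

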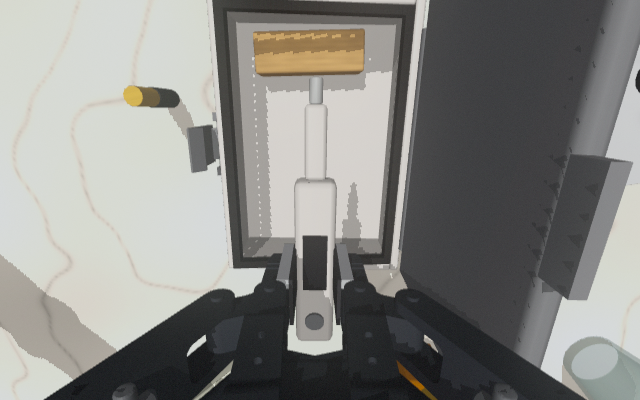

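The thermometer is held level, centred over the mouth, with its probe tip at (316,85) ahead of the carton at (310,52) and the lid upright on the right. I lower it in.

Call:
step_arm(
  commands=[
    [[-2, 0, 10], 0, 10],
    [[-4, 0, 30], 0, 10],
    [[-4, 0, 60], 0, 10],
    [[-4, 0, 90], 0, 10],
    [[-4, 0, 120], 0, 10],
    [[-4, 0, 142], 0, 10],
    [[-4, 0, 158], 0, 10],
    [[-4, 0, 168], 0, 10],
    [[-4, 0, 173], 0, 10],
    [[-4, 0, 176], 0, 10],
    [[-4, 0, 176], 0, 10],
  ],
)

```text
time_s: 6.95
ee_pos: [0.5232, -0.1711, 0.0166]
ee_rot: [[0.167, 0.986, 0.001], [0.986, -0.167, -0.0], [-0.0, 0.001, -1.0]]
ft_force: [0.6, -0.5, 0.3]
finger_gap: 0.214
```

Call:
step_arm(
  commands=[
    [[0, 0, 1], 0, 10],
    [[0, 0, 2], 0, 10],
    [[0, 0, 3], 0, 10],
    [[0, 0, 4], 0, 10],
    [[0, 0, 4.5], 0, 10],
    [[0, 0, 4.5], 0, 10],
  ],
)

```text
time_s: 7.55
ee_pos: [0.5227, -0.1712, 0.0117]
ee_rot: [[0.167, 0.986, -0.0], [0.986, -0.167, 0.0], [-0.0, -0.0, -1.0]]
ft_force: [0.6, -0.8, -0.8]
finger_gap: 0.209
```

Call:
step_arm(
  commands=[
    [[0, 0, 0.5], 0, 10],
    [[0, 0, 1], 0, 10],
    [[0, 0, 1], 0, 10],
  ],
)

```text
time_s: 7.85
ee_pos: [0.5229, -0.1712, 0.011]
ee_rot: [[0.167, 0.986, 0.0], [0.986, -0.167, -0.0], [-0.0, 0.0, -1.0]]
ft_force: [-0.4, -0.5, 2.0]
finger_gap: 0.215
```

Call:
step_arm(
  commands=[
    [[0, 0, 0], 0, 26],
    [[0, 0, 0], 0, 30],
    [[0, 0, 0], 0, 38],
    [[0, 0, 0], 0, 45],
    [[0, 0, 0], 0, 45],
    [[0, 0, -5], 0, 45],
    [[0, 0, -20], 0, 45],
    [[0, 0, -50], 0, 45],
    [[0, 0, -90], 0, 45],
    [[0, 0, -130], 0, 45],
    [[0, 0, -170], 0, 45],
    [[0, 0, -195], 0, 45],
    [[0, 0, -200], 0, 45],
    [[0, 0, -200], 0, 45],
  ],
)

```text
time_s: 9.25
ee_pos: [0.5232, -0.1712, 0.2116]
ee_rot: [[0.167, 0.986, 0.002], [0.986, -0.167, -0.001], [-0.0, 0.002, -1.0]]
ft_force: [-0.1, -0.3, -0.5]
finger_gap: 0.453
```

```bash
python3 - <<'E'
from h import *
w=snap('wrist','w4');s=ctrl.observe();print(s['time_s'],s['ee_pos'],np.round(s['ee_rot'],3),s['finger_gap'],s['ft_force'],np.round(s['joints'],2))
W=pts(w)
# lid plane fit
C=np.array([.530,-.124]);X=np.array([.9857,-.1685]);Y=np.array([.1685,.9857]);D=W[...,:2]-C;cx=D@X;cy=D@Y;Z=W[...,2]
m=(Z>.1)&(Z<.23)&(cx>.05)&(cx<.12)&(abs(cy)<.11);a=np.polyfit(Z[m],cx[m],1);print('lid inner: cx at z=.072',np.polyval(a,.072),'angle',np.pi/2+np.arctan(a[0]),m.sum())
E
```

```text
9.3 [ 0.52223029 -0.17114129  0.21005269] [[ 0.167  0.986 -0.001]
 [ 0.986 -0.167  0.   ]
 [-0.    -0.001 -1.   ]] 0.451115550858778 [-0.02883219 -0.25552495 -0.87326678] [ 0.65  0.37 -0.5   1.53  0.18  1.29 -0.03]
lid inner: cx at z=.072 0.08478240356230873 angle 1.5472494907932672 28106
```

View pics/w4.png

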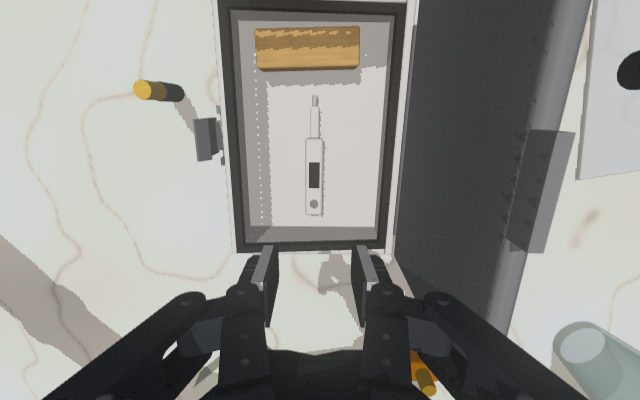

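The thermometer lies flat, screen up, at (314,175), clear of the carton at (307,48). The lid fit gives an angle of 1.547 and the hinge at cx=0.085, both matching. Next I shut the fingers, go over the lid and come down behind it.

Call:
step_arm(
  commands=[
    [[0, 0, -20], 0, 30],
    [[5, 0, -55], 0, 10],
    [[20, 0, -85], 0, 0],
    [[35, 5, -100], 0, 0],
    [[45, 20, -105], 0, 0],
    [[48, 50, -105], 0, 0],
    [[48, 85, -105], 0, 0],
    [[48, 120, -105], 0, 0],
    [[48, 145, -105], 0, 0],
    [[48, 155, -105], 0, 0],
    [[48, 155, -105], 0, 0],
    [[48, 155, -85], 0, 0],
    [[48, 155, -55], 0, 0],
    [[48, 155, -25], 0, 0],
    [[48, 155, -12], 0, 0],
    [[48, 155, -12], 0, 0],
    [[48, 155, -12], 0, 0],
  ],
)

```text
time_s: 11.0
ee_pos: [0.6837, -0.1499, 0.2237]
ee_rot: [[0.167, 0.986, 0.001], [0.986, -0.167, -0.0], [0.0, 0.001, -1.0]]
ft_force: [0.8, -0.7, 1.3]
finger_gap: -0.001
```

```bash
cat >> h.py <<'E'
C=np.array([.530,-.124]);X=np.array([.9857,-.1685]);Y=np.array([.1685,.9857])
def case():
    s=ctrl.observe();d=s['ee_pos'][:2]-C;print(s['time_s'],'case',np.round([d@X,d@Y,s['ee_pos'][2]],4),'F',s['ft_force'],'gap',s['finger_gap'],'q',np.round(s['joints'],2));return s
E
python3 - <<'E'
from h import *
s=case();print(np.round(s['ee_rot'],3));snap('side','s5')
def P(t,r=.15,w=.0145): return np.array([.085-r*np.cos(t)+.012*np.sin(t)+w,.072+r*np.sin(t)+.012*np.cos(t)])
p0=np.array([.155,.222])
for t in np.arange(1.55,-.01,-.05): 
    p=P(t);print(round(t,2),np.round(1000*p),end=' | ')
im=cv2.imread('pics/s5.png')[60:240,230:400];cv2.imwrite('pics/s5c.png',cv2.resize(im,None,fx=3,fy=3))
E
```

```text
11.0 case [0.1559 0.0004 0.2237] F [ 0.81728607 -0.70651409  1.26397218] gap -0.000863863210405996 q [ 0.43  0.69 -0.48  1.01  0.3   1.51 -0.14]
[[ 0.167  0.986  0.001]
 [ 0.986 -0.167 -0.   ]
 [ 0.     0.001 -1.   ]]
1.55 [108. 222.] | 1.5 [101. 222.] | 1.45 [ 93. 222.] | 1.4 [ 86. 222.] | 1.35 [ 78. 221.] | 1.3 [ 71. 220.] | 1.25 [ 64. 218.] | 1.2 [ 56. 216.] | 1.15 [ 49. 214.] | 1.1 [ 42. 211.] | 1.05 [ 35. 208.] | 1.0 [ 29. 205.] | 0.95 [ 22. 201.] | 0.9 [ 16. 197.] | 0.85 [ 10. 193.] | 0.8 [  4. 188.] | 0.75 [ -2. 183.] | 0.7 [ -7. 178.] | 0.65 [-13. 172.] | 0.6 [-18. 167.] | 0.55 [-22. 161.] | 0.5 [-26. 154.] | 0.45 [-30. 148.] | 0.4 [-34. 141.] | 0.35 [-37. 135.] | 0.3 [-40. 128.] | 0.25 [-43. 121.] | 0.2 [-45. 114.] | 0.15 [-47. 106.] | 0.1 [-49.  99.] | 0.05 [-50.  91.] | -0.0 [-50.  84.] |
```

View pics/s5c.png

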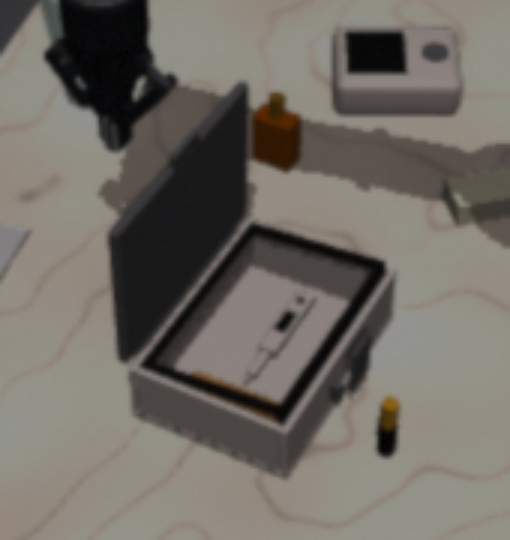

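The gripper stands behind the upright lid, in the crop at (110,120), and the thermometer is in the case at (285,325). I push the lid over along its arc at about 0.5 rad/s.

Call:
step_arm(
  commands=[
    [[0, -12, 0], 0, 0],
    [[0, -25, 0], 0, 0],
    [[0, -36, 0], 0, 0],
    [[0, -43, 1], 0, 0],
    [[0, -48, 1], 0, 0],
    [[0, -54, 1], 0, 0],
    [[0, -61, 1], 0, 0],
    [[0, -69, 1], 0, 0],
    [[0, -77, 2], 0, 0],
    [[0, -84, 3], 0, 0],
    [[0, -91, 5], 0, 0],
    [[0, -99, 7], 0, 0],
    [[0, -106, 9], 0, 0],
    [[0, -113, 12], 0, 0],
    [[0, -120, 15], 0, 0],
    [[0, -120, 15], 0, 0],
  ],
)

```text
time_s: 12.65
ee_pos: [0.5635, -0.1297, 0.2069]
ee_rot: [[0.167, 0.986, -0.003], [0.986, -0.167, -0.0], [-0.001, -0.003, -1.0]]
ft_force: [-0.1, 0.1, 0.5]
finger_gap: 0.002
```

```bash
python3 - <<'E'
from h import *
case();c=snap('side','s6')
W=pts(c);D=W[...,:2]-C;cx=D@X;cy=D@Y;Z=W[...,2]
m=(Z>.1)&(Z<.25)&(cx>-.1)&(cx<.09)&(cy<.115)&(cy>-.115);m[:,:262]=0;m[:,345:]=0
im=cv2.imread('pics/s6.png')[60:240,230:400];cv2.imwrite('pics/s6c.png',cv2.resize(im,None,fx=3,fy=3))
E
```

```text
12.65 case [ 0.034  -0.      0.2069] F [-0.12494678  0.11160495  0.53777625] gap 0.002043589515544952 q [ 0.56  0.43 -0.52  1.45  0.22  1.32 -0.15]
```

View pics/s6c.png

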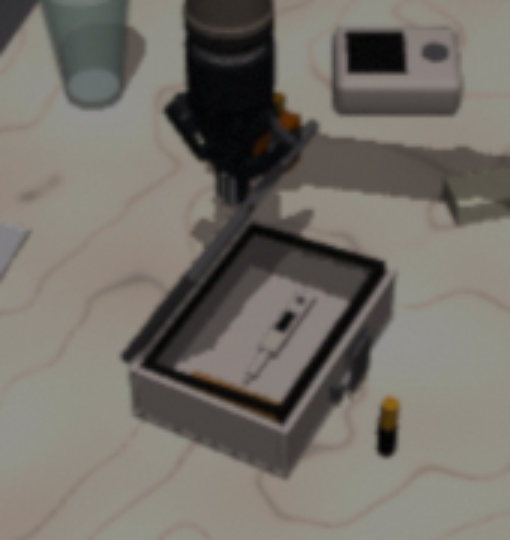

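The lid follows the finger, now edge-on at about 1.05 rad. I carry on down the arc.

Call:
step_arm(
  commands=[
    [[0, -6, 3], 0, 0],
    [[0, -12, 6], 0, 0],
    [[0, -18, 10], 0, 0],
    [[0, -24, 14], 0, 0],
    [[0, -30, 19], 0, 0],
    [[0, -36, 24], 0, 0],
    [[0, -41, 29], 0, 0],
    [[0, -46, 34], 0, 0],
    [[0, -51, 39], 0, 0],
    [[0, -55, 45], 0, 0],
    [[0, -59, 51], 0, 0],
    [[0, -63, 57], 0, 0],
    [[0, -67, 63], 0, 0],
    [[0, -70, 69], 0, 0],
    [[0, -73, 75], 0, 0],
    [[0, -75, 80], 0, 0],
    [[0, -77, 85], 0, 0],
    [[0, -78, 89], 0, 0],
  ],
)

```text
time_s: 14.5
ee_pos: [0.4882, -0.1167, 0.1183]
ee_rot: [[0.167, 0.986, -0.0], [0.986, -0.167, 0.0], [-0.0, -0.0, -1.0]]
ft_force: [-0.8, -0.4, -0.5]
finger_gap: -0.003
```

Call:
step_arm(
  commands=[
    [[0, -1, 4], 0, 0],
    [[0, -2, 8], 0, 0],
    [[0, -3, 12], 0, 0],
    [[0, -4, 15], 0, 0],
    [[0, -5, 18], 0, 0],
    [[0, -6, 20], 0, 0],
    [[0, -6, 22], 0, 0],
    [[0, -7, 24], 0, 0],
    [[0, -7, 24], 0, 0],
  ],
)

```text
time_s: 15.4
ee_pos: [0.4817, -0.1156, 0.0948]
ee_rot: [[0.167, 0.986, 0.0], [0.986, -0.167, -0.0], [-0.0, 0.0, -1.0]]
ft_force: [0.7, -0.5, -0.8]
finger_gap: -0.0
```

Call:
step_arm(
  commands=[
    [[0, 0, 1], 0, 0],
    [[0, 0, 2], 0, 0],
    [[0, 0, 3], 0, 0],
    [[0, 0, 4], 0, 0],
    [[0, 0, 5], 0, 0],
    [[0, 0, 5], 0, 0],
  ],
)

```text
time_s: 16.0
ee_pos: [0.4813, -0.1155, 0.0913]
ee_rot: [[0.167, 0.986, -0.001], [0.986, -0.167, -0.001], [-0.001, -0.001, -1.0]]
ft_force: [-4.0, 0.9, 10.6]
finger_gap: -0.002
```

Call:
step_arm(
  commands=[
    [[0, 0, 1], 0, 0],
    [[0, 0, 2], 0, 0],
    [[0, 0, 3], 0, 0],
    [[0, 0, 4], 0, 0],
    [[0, 0, 5], 0, 0],
    [[0, 0, 6], 0, 0],
    [[0, 0, 6], 0, 0],
  ],
)

```text
time_s: 16.7
ee_pos: [0.4808, -0.1154, 0.0853]
ee_rot: [[0.167, 0.986, -0.002], [0.986, -0.167, -0.001], [-0.001, -0.002, -1.0]]
ft_force: [-5.8, 1.2, 12.0]
finger_gap: -0.002
```

Call:
step_arm(
  commands=[
    [[0, 0, 1], 0, 0],
    [[0, 0, 2], 0, 0],
    [[0, 0, 3], 0, 0],
    [[0, 0, 3], 0, 0],
    [[0, 0, 3], 0, 0],
  ],
)

```text
time_s: 17.2
ee_pos: [0.4808, -0.1154, 0.084]
ee_rot: [[0.167, 0.986, -0.002], [0.986, -0.167, -0.002], [-0.002, -0.002, -1.0]]
ft_force: [-8.3, 1.2, 23.1]
finger_gap: 0.0
```

The force rose steeply, so the lid is at its stop. I press slightly more, then ease off and look.

Call:
step_arm(
  commands=[
    [[0, 0, 1], 0, 0],
    [[0, 0, 1], 0, 0],
    [[0, 0, 0], 0, 0],
    [[0, 0, -3], 0, 0],
    [[0, 0, -7], 0, 0],
    [[0, 0, -15], 0, 0],
    [[0, 0, -40], 0, 0],
    [[0, 0, -75], 0, 0],
    [[0, 0, -110], 0, 0],
    [[0, 0, -130], 0, 0],
    [[0, 0, -130], 0, 0],
  ],
)

```text
time_s: 18.3
ee_pos: [0.4841, -0.1158, 0.2143]
ee_rot: [[0.167, 0.986, 0.007], [0.986, -0.167, -0.002], [-0.001, 0.008, -1.0]]
ft_force: [0.0, -0.4, -0.1]
finger_gap: -0.002
```

```bash
python3 - <<'E'
from h import *
case();c=snap('wrist','w7')
W=pts(c);D=W[...,:2]-C;cx=D@X;cy=D@Y;Z=W[...,2]
m=(abs(Z-.09)<.02)&(abs(cy)<.112)&(cx<.08)&(cx>-.078);m[290:]=0
a=np.polyfit(cx[m],Z[m],1);print('lid angle',-np.arctan(a[0]),'z at hinge,-.055',np.polyval(a,[.085,-.055]),m.sum(),np.ptp(cx[m]))
E
```

```text
18.3 case [-0.0466  0.0004  0.2143] F [ 0.0228451  -0.37111627 -0.12405816] gap -0.0019114940211728882 q [ 0.66  0.25 -0.55  1.67  0.14  1.25 -0.1 ]
lid angle 0.005169597677343214 z at hinge,-.055 [0.08433669 0.08506044] 35267 0.1579955070674406
```

View pics/w7.png

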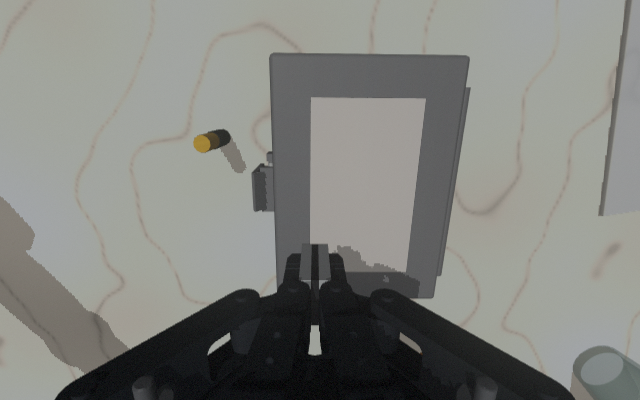

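The lid is flat at 0.005 rad with nothing touching it, and the clip at (262,188) covers the tongue. I wait a second, remeasure, check that the other things haven't moved, then hand in.

Call:
step_arm(
  commands=[
    [[0, 0, -20], 0, 0],
    [[0, 0, -40], 0, 0],
    [[0, 0, -40], 0, 0],
    [[0, 0, -40], 0, 0],
    [[0, 0, -40], 0, 0],
    [[0, 0, -40], 0, 0],
    [[0, 0, -40], 0, 0],
    [[0, 0, -40], 0, 0],
    [[0, 0, -40], 0, 0],
    [[0, 0, -40], 0, 0],
    [[0, 0, -40], 0, 0],
    [[0, 0, -40], 0, 0],
  ],
)

```text
time_s: 19.55
ee_pos: [0.4816, -0.1155, 0.2509]
ee_rot: [[0.167, 0.986, 0.0], [0.986, -0.167, -0.0], [-0.0, 0.0, -1.0]]
ft_force: [0.4, 0.1, 0.2]
finger_gap: -0.001
```

```bash
python3 - <<'E'
from h import *
case();c=snap('wrist','w8')
W=pts(c);D=W[...,:2]-C;cx=D@X;cy=D@Y;Z=W[...,2]
m=(abs(Z-.09)<.02)&(abs(cy)<.112)&(cx<.08)&(cx>-.078);m[290:]=0
a=np.polyfit(cx[m],Z[m],1);ang=-np.arctan(a[0]);print('lid angle',ang)
a=load('top0')['pixels'].astype(int);b=snap('top','top8')['pixels'].astype(int)
for n,(u0,v0,u1,v1) in dict(comb=(222,138,276,163),brush=(222,170,286,194),jar=(178,198,202,222),lotion=(155,142,192,173),perf=(458,142,490,170),pill=(448,218,495,266),thermo_old=(222,204,282,222),mid=(205,250,290,278),lip=(334,222,360,238)).items():
    print(n,round(np.abs(a-b)[v0:v1,u0:u1].mean(),1),end=' ')
if abs(ang)<.015: print(ctrl.finish_job())
E
```

```text
19.55 case [-4.920e-02  2.000e-04  2.509e-01] F [0.35099129 0.10937938 0.16864069] gap -0.0007212523437337162 q [ 0.66  0.23 -0.56  1.6   0.12  1.34 -0.08]
lid angle 0.0053477701451246735
comb 5.6 brush 6.0 jar 5.8 lotion 5.3 perf 10.0 pill 21.0 thermo_old 13.7 mid 6.4 lip 5.8 the job is handed in; nothing more can be done
None
```

The thermometer is in the medicine case, flat and screen up, and the lid is shut and held by the clip. I handed the job in at about 19.6 s.

- **Thermometer:** I took the smallest of the three and laid it on the case's free floor. It touched down at about 2 N, and the picture taken after release showed it clear of the carton.
- **Lid:** I pushed it over at about 0.5 rad/s with the shut fingertips and pressed it onto the seal. The last reading was 23 N, just before one final 1 mm push, so the peak force was not recorded.
- **Clip:** With the gripper clear, the lid measured 0.0052 rad, and 0.0053 rad over a second later. That is below the 0.02 limit for a caught lid. The clip's own angle was not measured.
- **Other things on the table:** Top-camera pictures from before and after showed nothing beyond noise (differences of 5–6) at the comb, hairbrush, jar, lotion bottle and lipstick.
- **Checks that disagreed:** The perfume (10) and pill carton (21) areas differed more. The robot never went near either, so I put this down to the arm's shadow having moved, but I did not look at a picture to confirm it.

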